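# Close a cam-screw vice with a slot key

### The job

Tighten the little vice on the heatsink: take the slot key from its black stand, set it in the vice's slotted screw and turn the screw clockwise to its stop, in two bites: about half-way, let go of the key so that it stands by itself in the screw, then take it afresh and finish. Then put the key back upright in its stand, with the blade fully in the pocket. Touch the vice only with the key, not with the fingers.

Things in the scene. Friction and masses are not known exactly. Their poses are not given: they have to be found in the camera images.
- vice: Small bench vice fixed to the table: aluminium base 150 x 90 x 10 mm, a heatsink lying between a fixed dark jaw and a sliding steel jaw, and a dark block with the slotted screw on it; nothing on it is taller than 40 mm. Origin: centre of the underside; own x runs from the jaws to the screw (the screw's axis is at own x = +36 mm, y = 0), z up.
- screw_top (a point): Centre of the flat top of the steel screw head, 40 mm above the table. The head is 36 mm across with a straight slot in the middle, 7 mm wide, 26 mm long, 14 mm deep, closed at both ends, with bevelled mouth. z points up along the screw's axis; the slot runs along this point's own y; the point turns with the screw.
- clamp_screw (a joint): Angle of the screw in rad: 0 is fully loose, grows as it is turned clockwise seen from above, and 2.5 is the hard stop (tight). Starts between 0 and 0.4. It turns stiffly (0.1 N m), stays where it is left, and draws the sliding jaw in.
- key_handle (a point): Centre of the dark square handle (24 x 24 x 50 mm, faces across own x and own y, to be taken across either pair) of the loose steel slot key, 80 mm tall, 0.10 to 0.20 kg, starting upright in its stand. Own z points up from blade to handle. Seated, this point is 45 mm above the screw's or stand's top and the key stands by itself.
- stand_top (a point): Centre of the top face of the key stand, a black block 60 x 60 x 18 mm fixed to the table. In it a slot pocket 10 mm wide (along own x), 26 mm long (along own y) and 14 mm deep, in which the key's blade stands; z up.
- slot_key: The slot key; origin at its blade tip, 55 mm below key_handle, same axes. Below the handle: a shank of 14 mm diameter, a 30 mm collar with flat underside 10 mm above the tip (it rests on the screw head or stand), and the blade: 4 mm thick along own x (2 mm at the tip), 20 mm wide along own y. In the screw's slot it has about 0.15 rad of play either way.

How it is judged:
By the outcome, as a careful person would: the job done as asked, in the order asked, and still so for the second after the job is handed in, with the robot touching nothing.
It also fails if it takes over 51 s, if anything falls off the work surface, if the arm or the gripper's body presses on something with over 40 N, if the wrist force passes 120 N, or if a joint passes its speed limit or range.

### The arm

A 6-joint arm with a two-finger parallel gripper is mounted at the origin on a cart in front of the work surface, level with it; the furniture and walls round the work are solid. World frame = base frame: x ahead of the robot, y to its left, z up, the work surface at z = 0. Lengths are in m, angles in rad, forces in N, time in s.
With the tool pointing down it reaches from about 0.225 to 0.725 m from the base axis. Payload 3.1 kg.
Tool frame: the origin (TCP) lies midway between the tips of the shut fingers; the grasp point (between the pads) lies 19 mm behind it; z points along the fingers, y is the line along which they close (so a half turn about z gives the same grasp; the last joint's range is limited). The gripper opens to 85 mm and grips with 20 to 120 N. Pads are 22 mm wide; open, the fingers measure 114 mm over their backs; the gripper's body (76 mm by 85 mm) begins 54 mm behind the grasp point. The pads swing forward as they close: fully open they stand 13 mm farther back than shut.
Start: joints at [1.218, 0.048, 0.099, 1.622, 0, 1.443], TCP at [0.117, 0.512, 0.231] pointing down, gripper open.
Joint ranges: [-2.91, 2.91], [-0.99, 1.94], [-1.21, 1.42], [-2.12, 2.29], [-1.49, 1.47], [-3.14, 3.14]. Speed limits (rad/s): [2.79, 2.79, 3.14, 3.14, 3.14, 3.14].

### API

Orientations are given as a unit quaternion [x, y, z, w].
In Python, from station import sensors, get_image, get_calibration, bot gives the robot as it stands.
- The arm moves only by the shell command python3 -m inch 'ROWS'. ROWS is JSON, a list of rows, each an object of numbers: "hand": the closure in counts, from 0 (fully open) to 255 (shut); "dx", "dy", "dz": the shift along the world's x, y, z in m; "rx", "ry", "rz": the turn, a rotation vector about the world's x, y, z in rad. In form: [{"hand": .., "dx": .., "dy": .., "dz": .., "rx": .., "ry": .., "rz": ..}, ...]. A call has 1 to 5 rows; each row is the pose to reach, as a shift and turn from the pose commanded when the call began; what a row does not reach only later rows make up. A row lasts 1/10 s, in which the tool goes at most 50 mm and 8.59 degrees, less where a joint would pass 70% of its speed; a pose out of reach is approached as far as the arm can. A call with a gripper value outside its range is refused whole. The fingers move at their own pace and stop on an object; the grip force is fixed at half the most. Time passes only in rows, so rows that repeat a pose let the fingers close. It gives the time, the measured TCP pose, the force, the opening and the grip force at its end, in the units of the state.
- sensors.get_state(): the state, without advancing time (a new reading comes with each control period).
- get_image(name): name is "side" or "top" or "wrist"; returns (picture, depth): 400x640x3 uint8, red, green, blue; 400x640 float32, m along the optical axis (not along the pixel's ray), 0 where there is no reading.
- get_calibration(name): a dict with "vfov" (degrees; the focal length in pixels is half the picture's height over the tangent of half this angle, whatever the lens; pixels are square), "cx", "cy" (the principal point, pixels), "R" (3x3) and "t" (3): a world point X has camera coordinates R X + t; the wrist camera has in their place "hand_eye" (4x4, takes a point from camera to tool coordinates, whose origin is the TCP and whose axes are the flange's). Camera axes: x right, y down, z forward; pixel columns grow to the right and rows downward; lengths in m; the calibration is good to about 2 mm. A picture is of the moment at which its call begins: read the wrist's pose just before it. get_calibration takes no time and is no camera call.
- bot.finish_job(): hands the job in; it is judged then, once.
The state is a dict: "time_s": time; "joint_pos": joint angles; "joint_vel": joint speeds; "tau": joint torques, N m; "tcp_pos": TCP position; "tcp_rot": TCP orientation; "wrist_force": force on the tool from outside, world axes, zero at the start; "ft_torque": the same for the moment, N m; "gripper_width": finger opening in m; "gripper_force": force on a finger pad.
Only numpy, scipy, OpenCV 4.12 (cv2) and the standard library are available. Lean on these libraries where they do the work, as an engineer would, in place of code of your own. Each camera call takes 0.05 s, during which the arm holds its last target. There are 200 camera calls.

## Working session

There is one attempt and no reset: what is moved stays moved. The work goes in short steps, Python scripts to look and compute and a shell command to move; the robot and the scene stay as the last step left them, time stands still between calls to the robot, and variables do not carry over. Pictures are saved under pics/ and viewed, at most 10 in all, crops included, and the job is handed in when it is done.

```bash
ls; mkdir -p pics
python3 - <<'E'
from station import sensors,get_image,get_calibration,bot
import cv2,numpy as np
print(sensors.get_state())
ims=[]
for n in("side","top"):
    p,d=get_image(n); np.savez(f"{n}0.npz",p=p,d=d); cv2.imwrite(f"pics/{n}0.png",p[:,:,::-1]); print(n,get_calibration(n))
print(get_calibration("wrist"))
E
```

```text
pics
{'time_s': 0.0, 'joint_pos': array([1.21818896e+00, 4.87797493e-02, 9.75613142e-02, 1.62198525e+00,
       1.37454661e-05, 1.44297498e+00]), 'joint_vel': array([ 0.00123369, -0.00053557, -0.0011304 ,  0.0007825 ,  0.0012211 ,
       -0.00084226]), 'tau': array([-5.11955950e-04, -3.38785779e+01,  3.20012927e+01,  2.03948433e-02,
       -1.45237973e-04, -7.35925454e-06]), 'tcp_pos': array([0.11682565, 0.51120436, 0.23008376]), 'tcp_rot': array([ 1.12156457e-01,  9.93689831e-01, -1.16748464e-03, -2.93044144e-04]), 'wrist_force': array([ 0.1223574 ,  0.03468328, -0.29393164]), 'ft_torque': array([-0.02339778,  0.02972622, -0.01083383]), 'gripper_force': 0.0, 'gripper_width': 0.0854070293403879}
side {'vfov': 44.826869876701, 'cx': 332.2971566967314, 'cy': 196.36442611077658, 'R': array([[-0.92987401, -0.36751711,  0.0162941 ],
       [-0.18562554,  0.43049922, -0.883297  ],
       [ 0.31761216, -0.82437952, -0.4685306 ]]), 't': array([0.50823831, 0.08081565, 0.8965849 ])}
top {'vfov': 48.712323611781784, 'cx': 319.09097253246915, 'cy': 203.74204337660117, 'R': array([[ 0.01765437, -0.99958279, -0.02285959],
       [-0.9914789 , -0.01455078, -0.1294522 ],
       [ 0.12906556,  0.0249502 , -0.99132213]]), 't': array([0.19576368, 0.4847396 , 0.85805457])}
{'vfov': 64.82672048903943, 'cx': 321.5263739055985, 'cy': 200.50483148475124, 'hand_eye': array([[-9.81841377e-04, -9.58292427e-01, -2.85787790e-01,
         7.28864697e-02],
       [ 9.99999471e-01, -1.02860359e-03,  1.35141378e-05,
         9.36068643e-04],
       [-3.06912843e-04, -2.85787626e-01,  9.58292930e-01,
        -1.41726287e-01],
       [ 0.00000000e+00,  0.00000000e+00,  0.00000000e+00,
         1.00000000e+00]])}
```

View pics/top0.png

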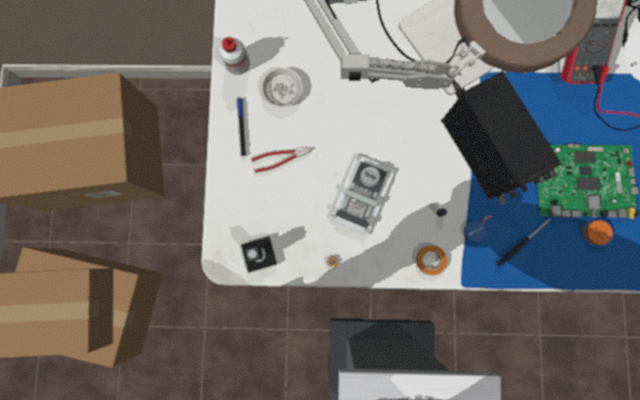

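View pics/side0.png

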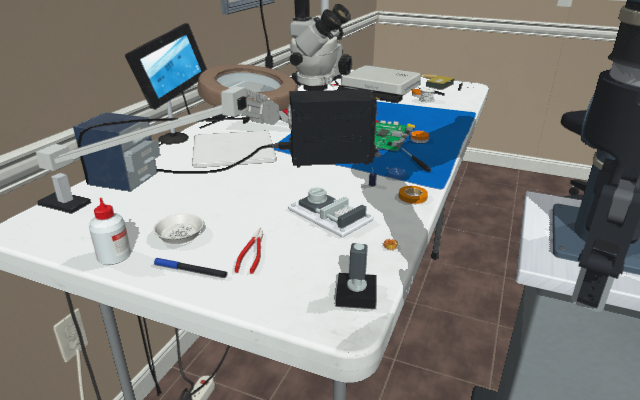

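The top view shows the stand at about (258,254), with the key in it, and the vice at (363,192) with its screw head at (370,177). The side view shows the key upright, its handle top at (358,246) and the stand at (356,291). I'll take rough positions now, then refine them with the wrist camera.

```bash
cat > h.py <<'E'
import numpy as np,cv2
from scipy.spatial.transform import Rotation as Ro
from station import sensors,get_image,get_calibration
def cam(n,st=None):
    c=get_calibration(n); f=200/np.tan(np.radians(c["vfov"]/2))
    if n=="wrist":
        T=np.eye(4);T[:3,:3]=Ro.from_quat(st["tcp_rot"]).as_matrix();T[:3,3]=st["tcp_pos"]
        M=T@np.array(c["hand_eye"]); R=M[:3,:3];o=M[:3,3]
    else: R=np.array(c["R"]).T; o=-R@np.array(c["t"])
    return f,c["cx"],c["cy"],R,o
def ray(C,uv,z):
    f,cx,cy,R,o=C; uv=np.atleast_2d(uv).astype(float)
    d=np.c_[(uv[:,0]-cx)/f,(uv[:,1]-cy)/f,np.ones(len(uv))]@R.T
    return o+d*((z-o[2])/d[:,2])[:,None]
def proj(C,X):
    f,cx,cy,R,o=C; p=(np.atleast_2d(X)-o)@R
    return np.c_[f*p[:,0]/p[:,2]+cx,f*p[:,1]/p[:,2]+cy]
def toolyaw(st): # world yaw of closing line (tool y)
    y=Ro.from_quat(st["tcp_rot"]).as_matrix()[:,1]; return np.arctan2(y[1],y[0])
E
python3 - <<'E'
from h import *
C=cam("top")
print("stand",ray(C,[[258,254],[241,242],[271,236],[277,265],[248,273]],.018))
print("screw",ray(C,[[370,177]],.04),"vice",ray(C,[[363,192]],.01))
print("vice corners",ray(C,[[352,152],[397,163],[376,236],[329,222]],.01))
C=cam("side"); print("handle top",ray(C,[[358,246]],.088),"stand",ray(C,[[356,291]],.018))
st=sensors.get_state(); print(toolyaw(st),Ro.from_quat(st["tcp_rot"]).as_matrix())
E
```

```text
stand [[0.37882137 0.3262459  0.018     ]
 [0.40253333 0.36190291 0.018     ]
 [0.41575863 0.30093593 0.018     ]
 [0.35739087 0.28690699 0.018     ]
 [0.34033579 0.34516001 0.018     ]]
screw [[0.5365358  0.10178561 0.04      ]] vice [[0.51051248 0.11347047 0.01      ]]
vice corners [[0.59525483 0.13694638 0.01      ]
 [0.57283403 0.04287298 0.01      ]
 [0.41972291 0.08647355 0.01      ]
 [0.44696602 0.1830831  0.01      ]]
handle top [[0.37938033 0.32478252 0.088     ]] stand [[0.37428757 0.34003676 0.018     ]]
1.3459848585568106 [[-9.74835964e-01  2.22922059e-01 -7.73631025e-04]
 [ 2.22923200e-01  9.74833879e-01 -2.03833015e-03]
 [ 2.99772979e-04 -2.15949784e-03 -9.99997623e-01]]
```

```bash
A='{"hand":0,"dx":0.16,"dy":-0.16,"dz":0}'; python3 -m inch '[{"hand":0,"dx":0.16,"dy":-0.16,"dz":0},{"hand":0,"dx":0.16,"dy":-0.16,"dz":0},{"hand":0,"dx":0.16,"dy":-0.16,"dz":0},{"hand":0,"dx":0.16,"dy":-0.16,"dz":0},{"hand":0,"dx":0.16,"dy":-0.16,"dz":0}]'
python3 -m inch '[{"hand":0,"dx":0.16,"dy":-0.16,"dz":-0.01},{"hand":0,"dx":0.16,"dy":-0.16,"dz":-0.01},{"hand":0,"dx":0.16,"dy":-0.16,"dz":-0.01},{"hand":0,"dx":0.16,"dy":-0.16,"dz":-0.01},{"hand":0,"dx":0.16,"dy":-0.16,"dz":-0.01}]'
python3 -m inch '[{"hand":0,"dx":0.1,"dy":-0.09,"dz":-0.08},{"hand":0,"dx":0.1,"dy":-0.09,"dz":-0.08},{"hand":0,"dx":0.1,"dy":-0.09,"dz":-0.08},{"hand":0,"dx":0.1,"dy":-0.09,"dz":-0.08},{"hand":0,"dx":0.1,"dy":-0.09,"dz":-0.08}]'
python3 - <<'E'
from h import *
st=sensors.get_state(); p,d=get_image("wrist"); np.savez("w1.npz",p=p,d=d,**st)
print(st["time_s"],st["tcp_pos"],toolyaw(st),st["joint_vel"].round(3)); cv2.imwrite("pics/w1.png",p[:,:,::-1])
E
```

```text
0.1 [0.11684471 0.51125862 0.23019697] 1.3459848585568106 [ 0.    -0.002  0.004 -0.    -0.     0.   ]schema error: expected keys hand, dx, dy, dz, rx, ry, rz
schema error: expected keys hand, dx, dy, dz, rx, ry, rz
schema error: expected keys hand, dx, dy, dz, rx, ry, rz
```

View pics/w1.png

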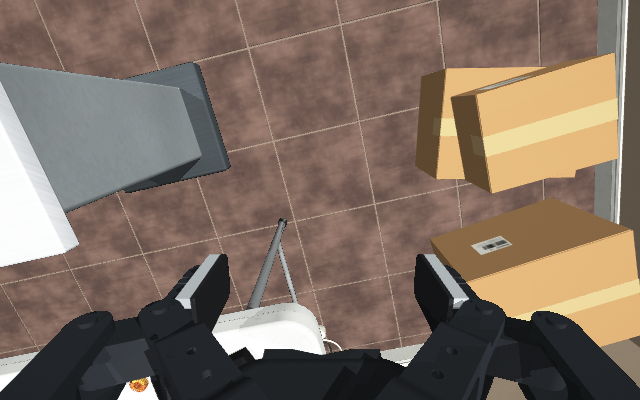

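This is the start pose: floor, boxes and the open fingers at the bottom edge. The rows were refused because all seven keys are required, so I'm sending them again.

```bash
python3 -m inch '[{"hand":0,"dx":0.16,"dy":-0.16,"dz":0,"rx":0,"ry":0,"rz":0},{"hand":0,"dx":0.16,"dy":-0.16,"dz":0,"rx":0,"ry":0,"rz":0},{"hand":0,"dx":0.16,"dy":-0.16,"dz":0,"rx":0,"ry":0,"rz":0},{"hand":0,"dx":0.16,"dy":-0.16,"dz":0,"rx":0,"ry":0,"rz":0},{"hand":0,"dx":0.16,"dy":-0.16,"dz":0,"rx":0,"ry":0,"rz":0}]'
python3 -m inch '[{"hand":0,"dx":0.16,"dy":-0.16,"dz":-0.01,"rx":0,"ry":0,"rz":0},{"hand":0,"dx":0.16,"dy":-0.16,"dz":-0.01,"rx":0,"ry":0,"rz":0},{"hand":0,"dx":0.16,"dy":-0.16,"dz":-0.01,"rx":0,"ry":0,"rz":0},{"hand":0,"dx":0.16,"dy":-0.16,"dz":-0.01,"rx":0,"ry":0,"rz":0},{"hand":0,"dx":0.16,"dy":-0.16,"dz":-0.01,"rx":0,"ry":0,"rz":0}]'
python3 -m inch '[{"hand":0,"dx":0.1,"dy":-0.09,"dz":-0.08,"rx":0,"ry":0,"rz":0},{"hand":0,"dx":0.1,"dy":-0.09,"dz":-0.08,"rx":0,"ry":0,"rz":0},{"hand":0,"dx":0.1,"dy":-0.09,"dz":-0.08,"rx":0,"ry":0,"rz":0},{"hand":0,"dx":0.1,"dy":-0.09,"dz":-0.08,"rx":0,"ry":0,"rz":0},{"hand":0,"dx":0.1,"dy":-0.09,"dz":-0.08,"rx":0,"ry":0,"rz":0}]'
python3 - <<'E'
from h import *
st=sensors.get_state(); p,d=get_image("wrist"); np.savez("w1.npz",p=p,d=d,**st)
print(st["time_s"],st["tcp_pos"],toolyaw(st),st["joint_vel"].round(3)); cv2.imwrite("pics/w2.png",p[:,:,::-1])
E
```

```text
time_s: 0.65
tcp_pos: [0.2788, 0.3492, 0.231]
tcp_rot: [0.114, 0.994, -0.001, 0.0]
wrist_force: [0.7, 0.2, 0.2]
gripper_width: 0.085
gripper_force: 0.0
time_s: 1.15
tcp_pos: [0.4389, 0.1888, 0.2205]
tcp_rot: [0.114, 0.993, -0.001, -0.0]
wrist_force: [0.1, 0.9, 0.2]
gripper_width: 0.0857
gripper_force: 0.0
time_s: 1.65
tcp_pos: [0.5361, 0.1008, 0.1391]
tcp_rot: [0.113, 0.994, -0.0, -0.002]
wrist_force: [0.1, 0.4, -0.0]
gripper_width: 0.0853
gripper_force: 0.0
1.65 [0.53613334 0.10075378 0.13912475] 1.343641629757913 [ 0.039 -0.05   0.022  0.024  0.013  0.006]
```

View pics/w2.png

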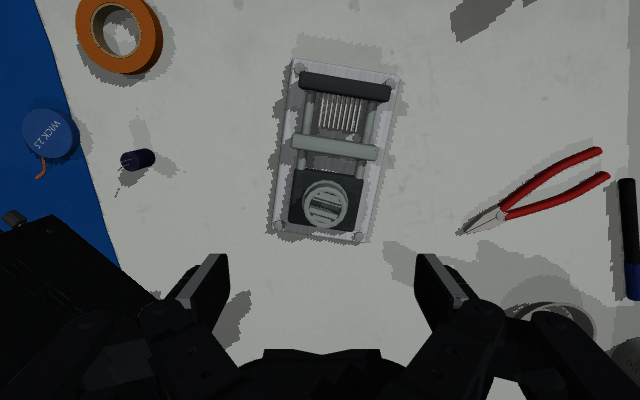

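The wrist view shows the vice clearly: screw head centred near (324,204), slot nearly horizontal in the image. Next I look at the stand the same way.

```bash
python3 -m inch '[{"hand":0,"dx":-0.157,"dy":0.224,"dz":0.061,"rx":0,"ry":0,"rz":0},{"hand":0,"dx":-0.157,"dy":0.224,"dz":0.061,"rx":0,"ry":0,"rz":0},{"hand":0,"dx":-0.157,"dy":0.224,"dz":0.061,"rx":0,"ry":0,"rz":0},{"hand":0,"dx":-0.157,"dy":0.224,"dz":0.061,"rx":0,"ry":0,"rz":0},{"hand":0,"dx":-0.157,"dy":0.224,"dz":0.061,"rx":0,"ry":0,"rz":0}]'
python3 -m inch '[{"hand":0,"dx":-0.0,"dy":0.01,"dz":0.0,"rx":0,"ry":0,"rz":0},{"hand":0,"dx":0,"dy":0,"dz":0,"rx":0,"ry":0,"rz":0},{"hand":0,"dx":0,"dy":0,"dz":0,"rx":0,"ry":0,"rz":0}]'
python3 - <<'E'
from h import *
st=sensors.get_state(); p,d=get_image("wrist"); np.savez("w2.npz",p=p,d=d,**st)
print(st["time_s"],st["tcp_pos"],toolyaw(st),st["joint_vel"].round(3))
C=cam("wrist",st); c=proj(C,[[.379,.325,.06]])[0].astype(int); print(c)
w1=np.load("w1.npz")["p"]
a=cv2.resize(w1[170:240,285:365],(400,350),interpolation=cv2.INTER_CUBIC)
x0=max(c[0]-67,0);y0=max(c[1]-58,0); print(x0,y0)
b=cv2.resize(p[y0:y0+117,x0:x0+133],(400,350),interpolation=cv2.INTER_CUBIC)
cv2.imwrite("pics/m3.png",np.hstack([a,b])[:,:,::-1])
E
```

```text
time_s: 2.2
tcp_pos: [0.3947, 0.3042, 0.1984]
tcp_rot: [0.111, 0.994, 0.001, 0.001]
wrist_force: [0.6, 0.6, 0.8]
gripper_width: 0.0855
gripper_force: 0.0
time_s: 2.5
tcp_pos: [0.3965, 0.3012, 0.1967]
tcp_rot: [0.112, 0.994, -0.0, 0.001]
wrist_force: [0.1, -0.2, 1.1]
gripper_width: 0.0851
gripper_force: 0.0
2.5 [0.39650545 0.30115521 0.19665691] 1.3470878137727829 [-0.025  0.015 -0.004 -0.01   0.015  0.015]
[342 165]
275 107
```

View pics/m3.png

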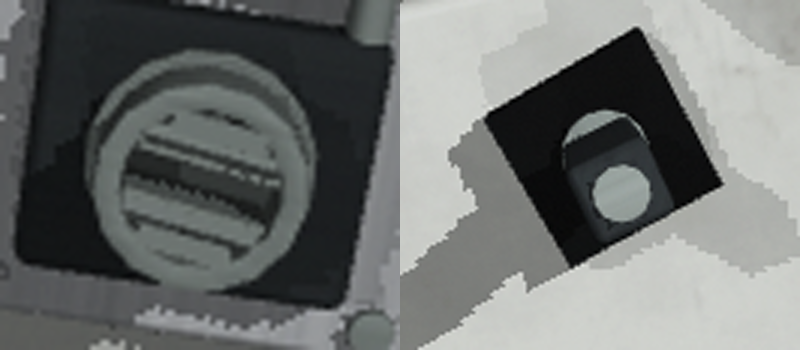

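Left crop: screw head centred at crop (200,187), slot sloping about 17° down to the right. Right crop: the black square stand with corners near (487,117), (637,28), (722,183), (572,267), and the key's top disc at (620,193). Now I measure both numerically.

```bash
cat > meas.py <<'E'
from h import *
def st_of(f): w=np.load(f); return w["p"],w["d"],{k:w[k] for k in("tcp_pos","tcp_rot","joint_pos")}
def rect(C,p,roi,thr,z):
    x0,y0,x1,y1=roi; g=cv2.cvtColor(p[y0:y1,x0:x1],cv2.COLOR_RGB2GRAY)
    m=(g<thr).astype(np.uint8); cs,_=cv2.findContours(m,cv2.RETR_EXTERNAL,cv2.CHAIN_APPROX_NONE)
    c=max(cs,key=cv2.contourArea)[:,0].astype(np.float32)+[x0,y0]
    P=ray(C,c,z)[:,:2]; return cv2.minAreaRect((P*1000).astype(np.float32))
E
python3 - <<'E'
from meas import *
p,d,st=st_of("w1.npz"); C=cam("wrist",st); print("j",st["joint_pos"].round(3))
# rectified patch around screw, 0.25 mm/px at z=.04 ; patch x = world x, y= world y
u=ray(C,[[325,207.4]],.04)[0]; print("screw c",u)
n=200; s=.00025; gx,gy=np.meshgrid(np.arange(n)-n/2,np.arange(n)-n/2)
X=np.c_[u[0]+gx.ravel()*s,u[1]+gy.ravel()*s,np.full(n*n,.04)]
uv=proj(C,X).astype(np.float32).reshape(n,n,2)
r=cv2.remap(p,uv[...,0],uv[...,1],cv2.INTER_CUBIC); g=cv2.cvtColor(r,cv2.COLOR_RGB2GRAY)
ci=cv2.HoughCircles(cv2.GaussianBlur(g,(7,7),0),cv2.HOUGH_GRADIENT,1,30,param1=60,param2=12,minRadius=66,maxRadius=78)
print("circ",None if ci is None else [(u[0]+(c[0]-n/2)*s,u[1]+(c[1]-n/2)*s,c[2]*s) for c in ci[0][:3]])
gf=cv2.GaussianBlur(g,(0,0),3).astype(float); dx=cv2.Sobel(gf,6,1,0);dy=cv2.Sobel(gf,6,0,1)
for R in(30,36,42):
    m=(gx**2+gy**2<R*R)
    th=.5*np.arctan2(2*(dx*dy)[m].sum(),(dx**2-dy**2)[m].sum()); print("slot dir world",R,th+np.pi/2)
cv2.imwrite("pics/rect.png",np.hstack([cv2.resize(cv2.cvtColor(g,cv2.COLOR_GRAY2BGR),(500,500))]))
# vice dark block orientation
print("dark",rect(C,p,(280,165,372,240),60,.03))
p,d,st=st_of("w2.npz"); C=cam("wrist",st); print("j",st["joint_pos"].round(3))
g=cv2.cvtColor(p,cv2.COLOR_RGB2GRAY)
print("stand",rect(C,p,(285,105,400,205),90,.018))
k=np.array([[(620-400)/3.008+275,193/3.0+107]]);print("keytop",ray(C,k,.098), "d",d[int(k[0,1]),int(k[0,0])])
# disc centroid
x,y=k[0].astype(int); yy,xx=np.mgrid[y-14:y+15,x-14:x+15]; m=(g[y-14:y+15,x-14:x+15]>120)&((xx-x)**2+(yy-y)**2<144)
print("disc",xx[m].mean(),yy[m].mean(),ray(C,[[xx[m].mean(),yy[m].mean()]],.098))
f,cx,cy,R,o=C; print("cam z",o)
E
```

```text
j [ 0.063  0.105 -0.023  1.447  0.     0.29 ]
screw c [0.54109892 0.10331905 0.04      ]
circ [(np.float64(0.5369739178872195), np.float64(0.10394405088720429), np.float32(0.018475002)), (np.float64(0.5492239184981671), np.float64(0.09144405006065551), np.float32(0.016850002))]
slot dir world 30 1.0200119492562234
slot dir world 36 1.0237949417845573
slot dir world 42 1.0231883469726644
dark ((533.7448120117188, 105.24972534179688), (57.53682327270508, 57.3635368347168), 67.94761657714844)
j [ 5.150e-01 -2.900e-02 -4.700e-02  1.552e+00 -1.000e-03  7.390e-01]
stand ((378.9427185058594, 327.9272155761719), (61.178409576416016, 60.37574005126953), 17.01926040649414)
keytop [[0.37726189 0.3276517  0.098     ]] d 0.25382885
disc 348.2490974729242 171.23465703971118 [[0.37720489 0.32775085 0.098     ]]
cam z [0.32545871 0.31829778 0.33828278]
```

View pics/rect.png

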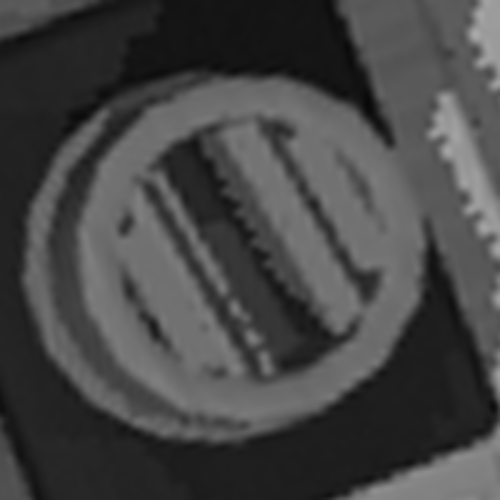

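The screw centre is at (0.5413, 0.1035) and the slot runs at 1.02 rad. The key axis is at (0.377, 0.328) with its faces at 17° and 107°. I can't yet tell which way the blade runs, so I'll check after lifting. Going to grasp.

```bash
python3 -m inch '[{"hand":0,"dx":-0.019,"dy":0.027,"dz":-0.06,"rx":0,"ry":0,"rz":0.14},{"hand":0,"dx":-0.019,"dy":0.027,"dz":-0.06,"rx":0,"ry":0,"rz":0.28},{"hand":0,"dx":-0.019,"dy":0.027,"dz":-0.06,"rx":0,"ry":0,"rz":0.42},{"hand":0,"dx":-0.019,"dy":0.027,"dz":-0.06,"rx":0,"ry":0,"rz":0.52},{"hand":0,"dx":-0.019,"dy":0.027,"dz":-0.06,"rx":0,"ry":0,"rz":0.52}]'
python3 - <<'E'
from h import *
st=sensors.get_state(); print(st["time_s"],st["tcp_pos"],toolyaw(st),Ro.from_quat(st["tcp_rot"]).as_matrix()[:,2],st["joint_pos"].round(3))
# second estimate of screw from the top camera
p=np.load("top0.npz")["p"]; C=cam("top")
a=cv2.resize(p[140:245,320:410],(514,600),interpolation=cv2.INTER_CUBIC)
cv2.imwrite("pics/t2.png",a[:,:,::-1])
print("pred px of screw",proj(C,[[.5413,.1035,.04]]), "key top",proj(C,[[.3772,.3278,.098]]))
E
```

```text
time_s: 3.05
tcp_pos: [0.3783, 0.3274, 0.1352]
tcp_rot: [-0.146, 0.989, -0.0, -0.001]
wrist_force: [0.7, 0.5, -0.3]
gripper_width: 0.0854
gripper_force: 0.0
3.05 [0.37826394 0.32740807 0.13517429] 1.863640338952301 [-9.77617355e-04 -7.28587455e-04 -9.99999257e-01] [ 0.579 -0.015 -0.155  1.432 -0.     0.287]
pred px of screw [[369.15426783 174.66480535]] key top [[250.2200609  254.14578565]]
```

View pics/t2.png

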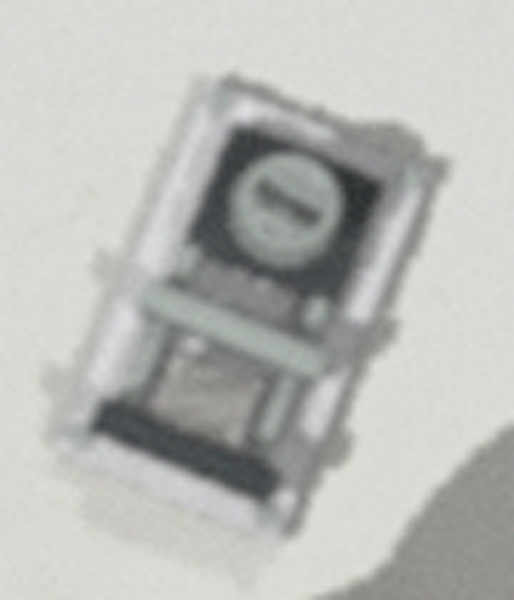

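The top view gives the screw centre at about pixel (370.3,175.9), which agrees with the wrist estimate within 2 mm. Now I descend and grasp.

```bash
python3 -m inch '[{"hand":0,"dx":-0.001,"dy":0,"dz":-0.045,"rx":0,"ry":0,"rz":0},{"hand":0,"dx":-0.001,"dy":0,"dz":-0.088,"rx":0,"ry":0,"rz":0},{"hand":0,"dx":-0.001,"dy":0,"dz":-0.088,"rx":0,"ry":0,"rz":0},{"hand":255,"dx":-0.001,"dy":0,"dz":-0.088,"rx":0,"ry":0,"rz":0},{"hand":255,"dx":-0.001,"dy":0,"dz":-0.088,"rx":0,"ry":0,"rz":0}]'
python3 -m inch '[{"hand":255,"dx":0,"dy":0,"dz":0,"rx":0,"ry":0,"rz":0},{"hand":255,"dx":0,"dy":0,"dz":0,"rx":0,"ry":0,"rz":0},{"hand":255,"dx":0,"dy":0,"dz":0,"rx":0,"ry":0,"rz":0},{"hand":255,"dx":0,"dy":0,"dz":0,"rx":0,"ry":0,"rz":0},{"hand":255,"dx":0,"dy":0,"dz":0,"rx":0,"ry":0,"rz":0}]'
```

```text
time_s: 3.55
tcp_pos: [0.3792, 0.3296, 0.0507]
tcp_rot: [-0.146, 0.989, 0.001, 0.002]
wrist_force: [0.3, 0.2, 0.4]
gripper_width: 0.0588
gripper_force: 0.0
time_s: 4.05
tcp_pos: [0.3787, 0.3297, 0.0502]
tcp_rot: [-0.147, 0.989, 0.001, 0.002]
wrist_force: [0.5, -0.3, 6.0]
gripper_width: 0.0234
gripper_force: 59.0
```

```bash
python3 -m inch '[{"hand":255,"dx":0,"dy":0,"dz":0.03,"rx":0,"ry":0,"rz":0},{"hand":255,"dx":0,"dy":0,"dz":0.07,"rx":0,"ry":0,"rz":0},{"hand":255,"dx":0,"dy":0,"dz":0.11,"rx":0,"ry":0,"rz":0},{"hand":255,"dx":0,"dy":0,"dz":0.11,"rx":0,"ry":0,"rz":0},{"hand":255,"dx":0,"dy":0,"dz":0.11,"rx":0,"ry":0,"rz":0}]'
python3 - <<'E'
from h import *
st=sensors.get_state(); p,d=get_image("side"); w,dw=get_image("wrist"); np.savez("w3.npz",p=w,d=dw,**st); np.savez("side3.npz",p=p,d=d)
C=cam("side"); print(st["time_s"],st["tcp_pos"],toolyaw(st))
c=proj(C,[st["tcp_pos"]])[0].astype(int); print(c)
cw=proj(cam("wrist",st),[[.379,.328,.018]])[0].astype(int);print(cw)
a=cv2.resize(p[c[1]-50:c[1]+75,c[0]-50:c[0]+50],(400,500),interpolation=cv2.INTER_CUBIC)
b=cv2.resize(w[50:300,220:420],(400,500),interpolation=cv2.INTER_CUBIC)
cv2.imwrite("pics/m4.png",np.hstack([a,b])[:,:,::-1])
E
```

```text
time_s: 4.55
tcp_pos: [0.3777, 0.3291, 0.159]
tcp_rot: [-0.147, 0.989, 0.001, 0.001]
wrist_force: [-0.6, -0.1, -1.7]
gripper_width: 0.0232
gripper_force: 59.3
4.55 [0.37766235 0.32914656 0.15896317] 1.8660759274952599
[360 205]
[318 188]
```

View pics/m4.png

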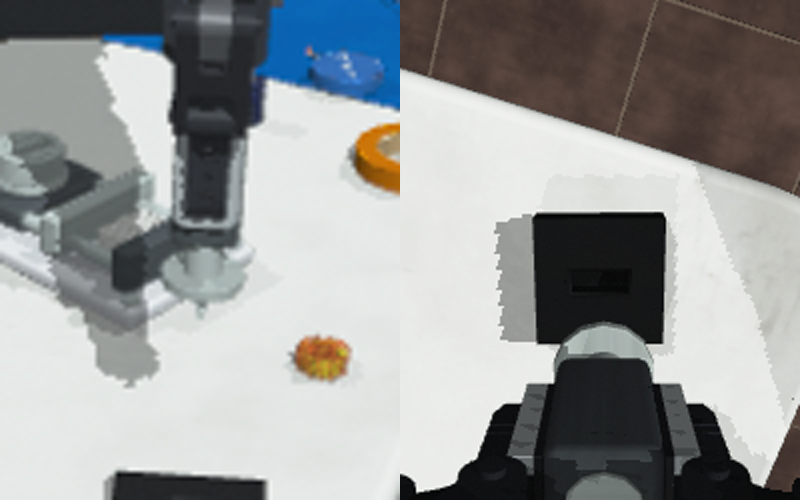

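The side crop shows the blade edge-on. The wrist crop shows the pocket's long side lying horizontal in the image, centred at full pixel (320,191). So the blade runs along the tool's closing line. Moving above the screw with yaw at about 1.02 and looking again.

```bash
python3 -m inch '[{"hand":255,"dx":0.03,"dy":-0.04,"dz":0.018,"rx":0,"ry":0,"rz":-0.14},{"hand":255,"dx":0.055,"dy":-0.075,"dz":0.018,"rx":0,"ry":0,"rz":-0.28},{"hand":255,"dx":0.08,"dy":-0.112,"dz":0.018,"rx":0,"ry":0,"rz":-0.42},{"hand":255,"dx":0.108,"dy":-0.15,"dz":0.018,"rx":0,"ry":0,"rz":-0.56},{"hand":255,"dx":0.135,"dy":-0.19,"dz":0.018,"rx":0,"ry":0,"rz":-0.7}]'
python3 -m inch '[{"hand":255,"dx":0.027,"dy":-0.037,"dz":0,"rx":0,"ry":0,"rz":-0.14},{"hand":255,"dx":0.027,"dy":-0.037,"dz":0,"rx":0,"ry":0,"rz":-0.144},{"hand":255,"dx":0.027,"dy":-0.037,"dz":0,"rx":0,"ry":0,"rz":-0.144},{"hand":255,"dx":0.027,"dy":-0.037,"dz":0,"rx":0,"ry":0,"rz":-0.144}]'
python3 - <<'E'
from meas import *
p,d,st=st_of("w3.npz"); C=cam("wrist",st); print("pocket centre",ray(C,[[320,191]],.018), "stand", rect(C,p,(280,145,360,212),70,.018))
st=sensors.get_state(); p,d=get_image("wrist"); np.savez("w4.npz",p=p,d=d,**st)
print(st["time_s"],st["tcp_pos"],toolyaw(st),Ro.from_quat(st["tcp_rot"]).as_matrix()[:,2].round(4))
C=cam("wrist",st)
u=np.array([.5405,.103,.04]); n=200; s=.0003; gx,gy=np.meshgrid(np.arange(n)-n/2,np.arange(n)-n/2)
X=np.c_[u[0]+gx.ravel()*s,u[1]+gy.ravel()*s,np.full(n*n,.04)]
uv=proj(C,X).astype(np.float32).reshape(n,n,2)
r=cv2.remap(p,uv[...,0],uv[...,1],cv2.INTER_CUBIC); r=cv2.resize(r,(400,400))
b=cv2.resize(p[130:330,220:420],(400,400),interpolation=cv2.INTER_CUBIC)
cv2.imwrite("pics/m5.png",np.hstack([r,b])[:,:,::-1])
E
```

```text
time_s: 5.15
tcp_pos: [0.5114, 0.1371, 0.1731]
tcp_rot: [0.204, 0.979, -0.001, -0.002]
wrist_force: [0.1, 0.6, -2.3]
gripper_width: 0.0234
gripper_force: 59.5
time_s: 5.55
tcp_pos: [0.5375, 0.1022, 0.174]
tcp_rot: [0.27, 0.963, -0.0, -0.002]
wrist_force: [-0.1, 0.2, -0.7]
gripper_width: 0.0233
gripper_force: 59.5
pocket centre [[0.37995691 0.32937451 0.018     ]] stand ((373.95501708984375, 326.8573913574219), (52.13201141357422, 59.95115280151367), 16.85512351989746)
5.55 [0.53752697 0.10219184 0.17402009] 1.0232545801055157 [-3.7e-03  3.0e-04 -1.0e+00]
```

View pics/m5.png

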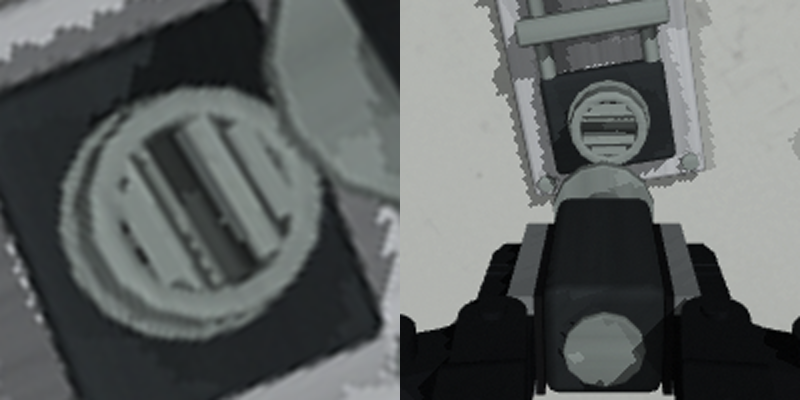

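The wrist view shows the slot exactly parallel to the closing line, with the head ring centred at rectified (202,206), i.e. (0.541, 0.104). The key's top disc is at full pixel (322.5,305). Next I compare key axis and screw axis in this same camera.

Run:
```python
from meas import *
p,d,st=st_of("w4.npz"); C=cam("wrist",st); g=cv2.cvtColor(p,cv2.COLOR_RGB2GRAY)
x,y=322,305; yy,xx=np.mgrid[y-24:y+25,x-24:x+25]; m=((g[yy,xx]>95)&((xx-x)**2+(yy-y)**2<23**2)).astype(np.uint8)
cs,_=cv2.findContours(m,0,1); c=max(cs,key=cv2.contourArea); (a,b),r=cv2.minEnclosingCircle(c); a+=x-24;b+=y-24; print(a,b,r)
R=Ro.from_quat(st["tcp_rot"]).as_matrix()
for h in(.036,.038,.040):
    q=ray(C,[[a,b]],st["tcp_pos"][2]+h)[0]; print(h,q,"in tool",R.T@(q-st["tcp_pos"]))
dd=d[300:312,316:330]; z=np.median(dd); f,cx,cy,Rc,o=C
print("disc 3D by depth",o+Rc@np.array([(a-cx)/f*z,(b-cy)/f*z,z]))
S=ray(C,[[305,193]],.04)  # placeholder sanity
gg=(220+(609-400)/2,130+122/2); print("screw ring centre from right crop",gg,ray(C,[gg],.04))
```

```text
321.48387145996094 303.8387088775635 19.738765716552734
0.036 [0.5382148  0.10268199 0.21002009] in tool [-0.00021146  0.00071618 -0.03600216]
0.038 [0.53704012 0.10340245 0.21202009] in tool [ 0.00117324  0.00071643 -0.03799754]
0.04 [0.53586544 0.1041229  0.21402009] in tool [ 0.00255795  0.00071668 -0.03999291]
disc 3D by depth [0.53660865 0.10366708 0.2127547 ]
screw ring centre from right crop (324.5, 191.0) [[0.53891748 0.10523346 0.04      ]]
```

```bash
python3 -m inch '[{"hand":255,"dx":0.003,"dy":0,"dz":-0.04,"rx":0,"ry":0,"rz":0},{"hand":255,"dx":0.003,"dy":0,"dz":-0.08,"rx":0,"ry":0,"rz":0},{"hand":255,"dx":0.003,"dy":0,"dz":-0.083,"rx":0,"ry":0,"rz":0},{"hand":255,"dx":0.003,"dy":0,"dz":-0.083,"rx":0,"ry":0,"rz":0}]'
python3 - <<'E'
from h import *
st=sensors.get_state(); print(st["time_s"],st["tcp_pos"],toolyaw(st),st["joint_pos"].round(3))
p,d=get_image("side"); C=cam("side"); np.savez("side5.npz",p=p)
w,_=get_image("wrist"); np.savez("w5.npz",p=w,d=_,**st)
c=proj(C,[[.5405,.1025,.045]])[0].astype(int)
a=cv2.resize(p[c[1]-40:c[1]+40,c[0]-40:c[0]+40],(400,400),interpolation=cv2.INTER_CUBIC)
b=cv2.resize(w[130:330,220:420],(400,400),interpolation=cv2.INTER_CUBIC)
cv2.imwrite("pics/m6.png",np.hstack([a,b])[:,:,::-1])
E
```

```text
time_s: 6.0
tcp_pos: [0.5399, 0.1026, 0.0915]
tcp_rot: [0.27, 0.963, -0.001, -0.002]
wrist_force: [0.6, 0.4, -0.5]
gripper_width: 0.0231
gripper_force: 59.5
6.0 [0.53992691 0.10257782 0.09153944] 1.0240866178951615 [ 0.066  0.131 -0.09   1.354  0.     0.612]
```

View pics/m6.png

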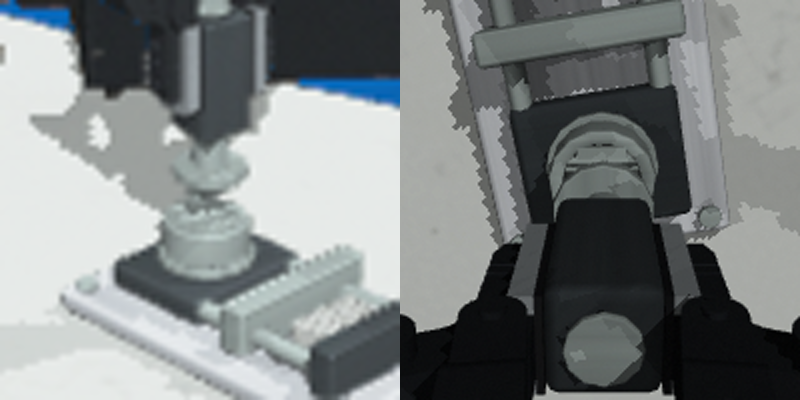

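The side crop shows the key hanging right over the screw head: collar centre x≈210, head centre x≈207. In the wrist crop both are centred near x=603. That was the tenth picture, so from here I work from numbers only. Lowering in small steps while watching the force.

```bash
python3 -m inch '[{"hand":255,"dx":0.0005,"dy":0,"dz":-0.005,"rx":0,"ry":0,"rz":0},{"hand":255,"dx":0.0005,"dy":0,"dz":-0.010,"rx":0,"ry":0,"rz":0},{"hand":255,"dx":0.0005,"dy":0,"dz":-0.012,"rx":0,"ry":0,"rz":0},{"hand":255,"dx":0.0005,"dy":0,"dz":-0.013,"rx":0,"ry":0,"rz":0}]'
python3 -m inch '[{"hand":255,"dx":0,"dy":0,"dz":-0.002,"rx":0,"ry":0,"rz":0},{"hand":255,"dx":0,"dy":0,"dz":-0.003,"rx":0,"ry":0,"rz":0},{"hand":255,"dx":0,"dy":0,"dz":-0.003,"rx":0,"ry":0,"rz":0}]'
```

```text
time_s: 6.5
tcp_pos: [0.5425, 0.1015, 0.0797]
tcp_rot: [0.271, 0.963, 0.0, -0.0]
wrist_force: [-0.8, -0.7, -2.3]
gripper_width: 0.0236
gripper_force: 59.5
time_s: 6.8
tcp_pos: [0.5423, 0.1015, 0.0765]
tcp_rot: [0.271, 0.963, -0.0, -0.0]
wrist_force: [-0.1, -0.6, -1.1]
gripper_width: 0.0233
gripper_force: 59.5
```

```bash
python3 -m inch '[{"hand":255,"dx":0,"dy":0,"dz":-0.0015,"rx":0,"ry":0,"rz":0},{"hand":255,"dx":0,"dy":0,"dz":-0.003,"rx":0,"ry":0,"rz":0},{"hand":255,"dx":0,"dy":0,"dz":-0.003,"rx":0,"ry":0,"rz":0}]'
python3 -m inch '[{"hand":255,"dx":0,"dy":0,"dz":-0.001,"rx":0,"ry":0,"rz":0},{"hand":255,"dx":0,"dy":0,"dz":-0.001,"rx":0,"ry":0,"rz":0}]'
python3 -c "
from h import *
st=sensors.get_state();print(st['tcp_pos'],st['wrist_force'],st['ft_torque'],toolyaw(st))"
```

```text
time_s: 7.1
tcp_pos: [0.5423, 0.1016, 0.0734]
tcp_rot: [0.271, 0.963, -0.0, -0.0]
wrist_force: [0.6, 0.2, -2.4]
gripper_width: 0.0234
gripper_force: 59.5
time_s: 7.3
tcp_pos: [0.5424, 0.1016, 0.0726]
tcp_rot: [0.271, 0.963, -0.0, -0.0]
wrist_force: [0.2, -0.3, -1.9]
gripper_width: 0.0233
gripper_force: 59.5
[0.54239518 0.10157015 0.07256639] [ 0.18174241 -0.2805568  -1.85250258] [ 0.05361628  0.0311689  -0.05061243] 1.0219499507691632
```

```bash
python3 -m inch '[{"hand":255,"dx":0,"dy":0,"dz":-0.001,"rx":0,"ry":0,"rz":0},{"hand":255,"dx":0,"dy":0,"dz":-0.0015,"rx":0,"ry":0,"rz":0},{"hand":255,"dx":0,"dy":0,"dz":-0.0015,"rx":0,"ry":0,"rz":0}]'
python3 -m inch '[{"hand":255,"dx":0,"dy":0,"dz":-0.001,"rx":0,"ry":0,"rz":0},{"hand":255,"dx":0,"dy":0,"dz":-0.001,"rx":0,"ry":0,"rz":0}]'
```

```text
time_s: 7.6
tcp_pos: [0.5427, 0.1016, 0.0721]
tcp_rot: [0.271, 0.963, 0.0, 0.0]
wrist_force: [-1.8, 0.0, 4.2]
gripper_width: 0.0234
gripper_force: 60.1
time_s: 7.8
tcp_pos: [0.5427, 0.1016, 0.0721]
tcp_rot: [0.271, 0.963, 0.0, 0.001]
wrist_force: [-2.9, -0.5, 7.4]
gripper_width: 0.0231
gripper_force: 60.8
```

Contact is at 0.072 m, which is the seated height. First bite now, clockwise.

```bash
python3 -m inch '[{"hand":255,"dx":0,"dy":0,"dz":0,"rx":0,"ry":0,"rz":-0.1},{"hand":255,"dx":0,"dy":0,"dz":0,"rx":0,"ry":0,"rz":-0.2},{"hand":255,"dx":0,"dy":0,"dz":0,"rx":0,"ry":0,"rz":-0.3},{"hand":255,"dx":0,"dy":0,"dz":0,"rx":0,"ry":0,"rz":-0.4},{"hand":255,"dx":0,"dy":0,"dz":0,"rx":0,"ry":0,"rz":-0.4}]'
python3 -c "
from h import *
st=sensors.get_state();print(st['tcp_pos'],st['wrist_force'],st['ft_torque'],toolyaw(st))"
```

```text
time_s: 8.3
tcp_pos: [0.5423, 0.1023, 0.0721]
tcp_rot: [0.457, 0.889, 0.001, -0.0]
wrist_force: [-4.0, 0.9, 8.4]
gripper_width: 0.0233
gripper_force: 60.8
[0.54233562 0.10230427 0.0720783 ] [-4.04166354  0.85558265  8.42370559] [ 0.27180101  1.08076864 -0.02290772] 0.6208204168369077
```

```bash
python3 -m inch '[{"hand":255,"dx":0,"dy":0,"dz":0,"rx":0,"ry":0,"rz":-0.1},{"hand":255,"dx":0,"dy":0,"dz":0,"rx":0,"ry":0,"rz":-0.2},{"hand":255,"dx":0,"dy":0,"dz":0,"rx":0,"ry":0,"rz":-0.3},{"hand":255,"dx":0,"dy":0,"dz":0,"rx":0,"ry":0,"rz":-0.4}]'
python3 -c "
from h import *
st=sensors.get_state();print(st['tcp_pos'],st['wrist_force'],st['ft_torque'],toolyaw(st))"
python3 -m inch '[{"hand":255,"dx":0,"dy":0,"dz":0,"rx":0,"ry":0,"rz":-0.1},{"hand":255,"dx":0,"dy":0,"dz":0,"rx":0,"ry":0,"rz":-0.2},{"hand":255,"dx":0,"dy":0,"dz":0,"rx":0,"ry":0,"rz":-0.3},{"hand":255,"dx":0,"dy":0,"dz":0,"rx":0,"ry":0,"rz":-0.35},{"hand":255,"dx":0,"dy":0,"dz":0,"rx":0,"ry":0,"rz":-0.35}]'
python3 - <<'E'
from h import *
st=sensors.get_state();print(st['tcp_pos'],st['wrist_force'],st['ft_torque'],toolyaw(st),st["joint_pos"].round(2))
p,d=get_image("top"); np.savez("top1.npz",p=p)
p,d=get_image("side"); np.savez("side6.npz",p=p)
E
```

```text
time_s: 8.7
tcp_pos: [0.5424, 0.1022, 0.072]
tcp_rot: [0.626, 0.78, 0.001, -0.0]
wrist_force: [-4.9, 0.7, 9.3]
gripper_width: 0.0234
gripper_force: 60.8
[0.54235829 0.1021751  0.07203622] [-4.85467139  0.72419638  9.32748238] [0.2122167  1.05893091 0.1625857 ] 0.21864504382128694
time_s: 9.2
tcp_pos: [0.5424, 0.102, 0.072]
tcp_rot: [0.751, 0.66, 0.001, -0.0]
wrist_force: [-3.9, 1.1, 8.5]
gripper_width: 0.0231
gripper_force: 60.8
[0.54244947 0.10201893 0.07204578] [-3.86392066  1.09050849  8.52259578] [0.12237928 1.04132245 0.00927693] -0.12845817568659118 [ 0.06  0.14 -0.12  1.31  0.    1.76]
```

The first bite turned the hand by −1.15 rad and the torque felt right. Next I unload, open fully, check that the key stands and the jaw moved, and swing the hand +90° for the fresh grip.

```bash
python3 -m inch '[{"hand":255,"dx":0,"dy":0,"dz":0.001,"rx":0,"ry":0,"rz":0.03},{"hand":0,"dx":0,"dy":0,"dz":0.001,"rx":0,"ry":0,"rz":0.03},{"hand":0,"dx":0,"dy":0,"dz":0.001,"rx":0,"ry":0,"rz":0.03},{"hand":0,"dx":0,"dy":0,"dz":0.001,"rx":0,"ry":0,"rz":0.03},{"hand":0,"dx":0,"dy":0,"dz":0.001,"rx":0,"ry":0,"rz":0.03}]'
python3 -m inch '[{"hand":0,"dx":0,"dy":0,"dz":0.03,"rx":0,"ry":0,"rz":0},{"hand":0,"dx":0,"dy":0,"dz":0.07,"rx":0,"ry":0,"rz":0},{"hand":0,"dx":0,"dy":0,"dz":0.08,"rx":0,"ry":0,"rz":0},{"hand":0,"dx":0,"dy":0,"dz":0.08,"rx":0,"ry":0,"rz":0}]'
python3 - <<'E'
from h import *
st=sensors.get_state(); p,d=get_image("side"); w,dw=get_image("wrist"); np.savez("side7.npz",p=p,d=d); np.savez("w7.npz",p=w,d=dw,**st)
print(st["tcp_pos"],toolyaw(st))
C=cam("side"); c=proj(C,[[.5405,.1025,.045]])[0].astype(int)
s5=np.load("side5.npz")["p"]
box=lambda q:np.float32(cv2.cvtColor(q[c[1]+8:c[1]+32,c[0]+4:c[0]+34],cv2.COLOR_RGB2GRAY))
print("jaw shift px",cv2.phaseCorrelate(box(s5),box(p)), "expected per 5mm toward fixed jaw",proj(C,[[.47,.12,.03],[.47-.0048,.12+.0014,.03]]))
# key top disc in wrist image: expected at z=.04+.07=.110
Cw=cam("wrist",st); e=proj(Cw,[[.542,.102,.110]])[0]; print("expected disc px",e)
g=cv2.cvtColor(w,cv2.COLOR_RGB2GRAY); x,y=e.astype(int)
m=((g>95)).astype(np.uint8)[y-40:y+40,x-40:x+40]; cs,_=cv2.findContours(m,1,1)
for q in cs:
    (a,b),r=cv2.minEnclosingCircle(q)
    A=cv2.contourArea(q)
    if 8<r<25 and A>.6*3.14*r*r: print("disc",a+x-40,b+y-40,r,ray(Cw,[[a+x-40,b+y-40]],.110), "depth",dw[int(b+y-40),int(a+x-40)],"cam z",Cw[4])
E
```

```text
time_s: 9.8
tcp_pos: [0.5424, 0.1015, 0.0708]
tcp_rot: [0.741, 0.672, -0.0, -0.0]
wrist_force: [-0.1, 0.1, -0.4]
gripper_width: 0.0792
gripper_force: 0.0
time_s: 10.2
tcp_pos: [0.5445, 0.1017, 0.1541]
tcp_rot: [0.741, 0.672, 0.002, 0.002]
wrist_force: [-0.0, -0.3, -0.2]
gripper_width: 0.0852
gripper_force: 0.0
[0.54453123 0.10170262 0.1540759 ] -0.09809443775654658
jaw shift px ((0.0766807642543128, 0.1424829529481606), 0.9780154999759462) expected per 5mm toward fixed jaw [[346.63553224 206.10169462]
 [348.7353645  206.90839973]]
expected disc px [317.39845236 228.21966258]
disc 320.0416679382324 227.5 12.052142143249512 [[0.5437098  0.10231411 0.11      ]] depth 0.19581567 cam z [0.55050769 0.17471772 0.29586206]
```

The fingers are off and the key stands in the screw, its top disc where expected. I now check from the wrist depth clouds, before and after, that the jaw actually moved.

Run:
```python
from meas import *
yaw=np.radians(-16.5); A=np.array([[np.cos(yaw),np.sin(yaw)],[-np.sin(yaw),np.cos(yaw)]])
for fn in("w1.npz","w4.npz","w7.npz"):
    p,d,st=st_of(fn); f,cx,cy,R,o=cam("wrist",st)
    v,u=np.mgrid[0:400,0:640]; P=np.stack([(u-cx)/f*d,(v-cy)/f*d,d],-1).reshape(-1,3)@R.T+o
    q=(P[:,:2]-[.5415,.103])@A.T; q[:,0]+=.036
    m=(d.ravel()>0)&(abs(q[:,1])<.03)&(abs(q[:,0])<.075)&(P[:,2]>-.01)&(P[:,2]<.06)
    h=[]
    for x in np.arange(-.072,.03,.003):
        k=m&(abs(q[:,0]-x)<.0015); h.append(int(1000*np.percentile(P[k,2],85)) if k.sum()>5 else -1)
    print(fn,h)
```

```text
w1.npz [10, 10, 30, 31, 31, 31, 31, 29, 22, 22, 22, 22, 22, 22, 22, 21, 19, 26, 30, 30, 30, 30, 30, 19, 19, 19, 19, 19, 21, 22, 35, 39, 39, 39]
w4.npz [10, 10, 31, 31, 31, 31, 31, 29, 22, 22, 22, 22, 22, 22, 22, 21, 18, 26, 30, 30, 30, 30, 30, 19, 19, 19, 19, 19, 21, 22, 36, 39, 39, 39]
w7.npz [11, 11, 11, 32, 33, 33, 33, 32, 28, 24, 24, 24, 24, 24, 24, 24, 22, 30, 32, 32, 32, 32, 31, 21, 20, 20, 21, 21, 22, 23, 24, 40, 41, 43]
```

```bash
cat > jaw.py <<'E'
from meas import *
yaw=np.radians(-16.5); A=np.array([[np.cos(yaw),np.sin(yaw)],[-np.sin(yaw),np.cos(yaw)]])
def jaw(fn):
    p,d,st=st_of(fn); f,cx,cy,R,o=cam("wrist",st)
    v,u=np.mgrid[0:400,0:640]; P=np.stack([(u-cx)/f*d,(v-cy)/f*d,d],-1).reshape(-1,3)@R.T+o
    q=(P[:,:2]-[.5415,.103])@A.T; q[:,0]+=.036
    out=[]
    for y in(-.025,-.02,-.01,0,.01,.02,.025):
      m=(d.ravel()>0)&(abs(q[:,1]-y)<.003)&(P[:,2]>.0275)&(P[:,2]<.034)
      a=q[m&(q[:,0]<-.03),0]; b=q[m&(abs(q[:,0]+.01)<.02),0]
      if len(a)>9 and len(b)>9: out.append([y*1000]+[1000*np.percentile(t,k) for t in(a,b) for k in(2,50,98)])
    print(fn); print(np.round(out,1))
E
python3 -c "
from jaw import *
for f in('w1.npz','w4.npz','w7.npz'): jaw(f)"
```

```text
w1.npz
[[-25.  -67.  -60.7 -55.7 -20.9 -15.6  -9.4]
 [-20.  -66.6 -60.8 -55.2 -20.4 -14.5  -8.9]
 [-10.  -65.6 -59.9 -54.  -19.5 -14.1  -8.1]
 [  0.  -64.8 -58.7 -53.1 -18.5 -12.6  -7.1]
 [ 10.  -63.7 -57.8 -52.2 -17.6 -12.2  -6.1]
 [ 20.  -62.7 -57.  -51.2 -16.6 -10.6  -5. ]
 [ 25.  -62.2 -56.5 -50.8 -16.  -10.7  -5. ]]
w4.npz
[[-25.  -66.6 -61.1 -55.7 -21.1 -15.3  -9.5]
 [-20.  -66.5 -61.  -55.2 -20.5 -14.6  -8.8]
 [-10.  -65.5 -59.9 -54.3 -19.5 -14.1  -8.1]
 [  0.  -64.5 -59.1 -53.3 -18.6 -12.8  -7.1]
 [ 10.  -63.8 -58.  -52.2 -17.4 -11.8  -6.3]
 [ 20.  -62.9 -57.  -51.4 -16.6 -11.   -5.5]
 [ 25.  -62.3 -56.6 -50.8 -16.2 -10.6  -4.9]]
w7.npz
[[-25.  -64.  -58.  -53.  -21.2 -14.9  -9.4]
 [-20.  -64.1 -58.  -52.6 -20.5 -14.6  -9.1]
 [-10.  -63.1 -56.9 -51.7 -19.5 -13.7  -8. ]
 [  0.  -62.  -55.9 -50.6 -18.5 -12.6  -7.1]
 [ 10.  -61.4 -54.9 -49.6 -17.7 -11.7  -6.1]
 [ 20.  -59.9 -53.8 -48.6 -16.6 -10.9  -5.1]
 [ 25.  -59.8 -53.1 -48.2 -16.2 -10.2  -4.6]]
```

The jaw gap shrank from 34.6 to 32.1 mm, so the screw turned. The vice yaw from these profiles is about −22°, which puts the screw at roughly 1.2 rad. Now the fresh grip on the other pair of faces.

```bash
python3 -m inch '[{"hand":0,"dx":-0.001,"dy":0,"dz":0,"rx":0,"ry":0,"rz":0.145},{"hand":0,"dx":-0.001,"dy":0,"dz":0,"rx":0,"ry":0,"rz":0.29},{"hand":0,"dx":-0.001,"dy":0,"dz":0,"rx":0,"ry":0,"rz":0.435},{"hand":0,"dx":-0.001,"dy":0,"dz":0,"rx":0,"ry":0,"rz":0.58},{"hand":0,"dx":-0.001,"dy":0,"dz":0,"rx":0,"ry":0,"rz":0.725}]'
python3 -m inch '[{"hand":0,"dx":0,"dy":0,"dz":0,"rx":0,"ry":0,"rz":0.145},{"hand":0,"dx":0,"dy":0,"dz":0,"rx":0,"ry":0,"rz":0.29},{"hand":0,"dx":0,"dy":0,"dz":0,"rx":0,"ry":0,"rz":0.435},{"hand":0,"dx":0,"dy":0,"dz":0,"rx":0,"ry":0,"rz":0.58},{"hand":0,"dx":0,"dy":0,"dz":0,"rx":0,"ry":0,"rz":0.725}]'
python3 -m inch '[{"hand":0,"dx":0,"dy":0,"dz":0,"rx":0,"ry":0,"rz":0.12},{"hand":0,"dx":0,"dy":0,"dz":0,"rx":0,"ry":0,"rz":0.12},{"hand":0,"dx":0,"dy":0,"dz":0,"rx":0,"ry":0,"rz":0.12}]'
python3 - <<'E'
from h import *
st=sensors.get_state(); w,dw=get_image("wrist"); np.savez("w8.npz",p=w,d=dw,**st)
print(st["tcp_pos"],toolyaw(st),st["joint_pos"].round(2))
Cw=cam("wrist",st); e=proj(Cw,[[.542,.102,.110]])[0]; g=cv2.cvtColor(w,cv2.COLOR_RGB2GRAY); x,y=e.astype(int)
m=((g>95)).astype(np.uint8)[y-40:y+40,x-40:x+40]; cs,_=cv2.findContours(m,1,1)
for q in cs:
    (a,b),r=cv2.minEnclosingCircle(q)
    if 8<r<25 and cv2.contourArea(q)>.6*3.14*r*r: print("disc",a+x-40,b+y-40,r,ray(Cw,[[a+x-40,b+y-40]],.110))
E
```

```text
time_s: 10.8
tcp_pos: [0.5399, 0.1015, 0.1483]
tcp_rot: [0.452, 0.892, -0.001, -0.002]
wrist_force: [0.4, 0.1, 0.0]
gripper_width: 0.0857
gripper_force: 0.0
time_s: 11.3
tcp_pos: [0.5399, 0.1015, 0.1483]
tcp_rot: [0.106, 0.994, -0.0, -0.002]
wrist_force: [-1.3, -0.8, 0.1]
gripper_width: 0.0855
gripper_force: 0.0
time_s: 11.6
tcp_pos: [0.5404, 0.1015, 0.1494]
tcp_rot: [0.051, 0.999, -0.0, -0.002]
wrist_force: [-0.4, 0.8, 0.7]
gripper_width: 0.0856
gripper_force: 0.0
[0.54044019 0.10151383 0.149356  ] 1.469400384027161 [0.06 0.11 0.01 1.47 0.   0.17]
disc 323.0 233.1428565979004 12.142956733703613 [[0.54281352 0.10311493 0.11      ]]
```

```bash
python3 -m inch '[{"hand":0,"dx":0.0025,"dy":0.001,"dz":-0.04,"rx":0,"ry":0,"rz":0},{"hand":0,"dx":0.0025,"dy":0.001,"dz":-0.076,"rx":0,"ry":0,"rz":0},{"hand":0,"dx":0.0025,"dy":0.001,"dz":-0.076,"rx":0,"ry":0,"rz":0},{"hand":0,"dx":0.0025,"dy":0.001,"dz":-0.076,"rx":0,"ry":0,"rz":0},{"hand":255,"dx":0.0025,"dy":0.001,"dz":-0.076,"rx":0,"ry":0,"rz":0}]'
python3 -m inch '[{"hand":255,"dx":0,"dy":0,"dz":0,"rx":0,"ry":0,"rz":0},{"hand":255,"dx":0,"dy":0,"dz":0,"rx":0,"ry":0,"rz":0},{"hand":255,"dx":0,"dy":0,"dz":0,"rx":0,"ry":0,"rz":0},{"hand":255,"dx":0,"dy":0,"dz":0,"rx":0,"ry":0,"rz":0},{"hand":255,"dx":0,"dy":0,"dz":0,"rx":0,"ry":0,"rz":0}]'
python3 -c "
from h import *
st=sensors.get_state();print(st['tcp_pos'],st['wrist_force'],st['ft_torque'],toolyaw(st))"
```

```text
time_s: 12.15
tcp_pos: [0.5455, 0.1027, 0.0775]
tcp_rot: [0.05, 0.999, 0.0, 0.002]
wrist_force: [1.4, 0.5, 0.7]
gripper_width: 0.0733
gripper_force: 0.0
time_s: 12.65
tcp_pos: [0.5448, 0.1025, 0.0765]
tcp_rot: [0.049, 0.999, -0.0, 0.001]
wrist_force: [-0.1, -0.6, 4.1]
gripper_width: 0.0234
gripper_force: 58.9
[0.54480072 0.10245213 0.07648846] [-0.09169301 -0.57479555  4.09386493] [-0.12526145  0.04805976  0.00822555] 1.4718103458885632
```

```bash
python3 -m inch '[{"hand":255,"dx":0,"dy":-0.0001,"dz":-0.0005,"rx":0,"ry":0,"rz":-0.1},{"hand":255,"dx":0,"dy":-0.0003,"dz":-0.0005,"rx":0,"ry":0,"rz":-0.2},{"hand":255,"dx":0,"dy":-0.0005,"dz":-0.0005,"rx":0,"ry":0,"rz":-0.3},{"hand":255,"dx":-0.0001,"dy":-0.0006,"dz":-0.0005,"rx":0,"ry":0,"rz":-0.4},{"hand":255,"dx":-0.0002,"dy":-0.0008,"dz":-0.0005,"rx":0,"ry":0,"rz":-0.5}]'
python3 -c "
from h import *
st=sensors.get_state();print(st['wrist_force'],st['ft_torque'],toolyaw(st))"
python3 -m inch '[{"hand":255,"dx":-0.0001,"dy":-0.0001,"dz":0,"rx":0,"ry":0,"rz":-0.1},{"hand":255,"dx":-0.0003,"dy":-0.0003,"dz":0,"rx":0,"ry":0,"rz":-0.2},{"hand":255,"dx":-0.0004,"dy":-0.0004,"dz":0,"rx":0,"ry":0,"rz":-0.3},{"hand":255,"dx":-0.0006,"dy":-0.0005,"dz":0,"rx":0,"ry":0,"rz":-0.4},{"hand":255,"dx":-0.0007,"dy":-0.0006,"dz":0,"rx":0,"ry":0,"rz":-0.5}]'
python3 -c "
from h import *
st=sensors.get_state();print(st['wrist_force'],st['ft_torque'],toolyaw(st))"
python3 -m inch '[{"hand":255,"dx":0,"dy":0,"dz":0,"rx":0,"ry":0,"rz":-0.08},{"hand":255,"dx":0,"dy":0,"dz":0,"rx":0,"ry":0,"rz":-0.16},{"hand":255,"dx":0,"dy":0,"dz":0,"rx":0,"ry":0,"rz":-0.2}]'
python3 -c "
from h import *
st=sensors.get_state();print(st['wrist_force'],st['ft_torque'],toolyaw(st))"
```

```text
time_s: 13.15
tcp_pos: [0.5446, 0.101, 0.0765]
tcp_rot: [0.297, 0.955, -0.001, 0.001]
wrist_force: [-1.6, -2.2, 6.3]
gripper_width: 0.0234
gripper_force: 59.4
[-1.61410546 -2.24848001  6.29240051] [-0.52785396  0.33295823  0.08235259] 0.9679320221634274
time_s: 13.65
tcp_pos: [0.5436, 0.0999, 0.0765]
tcp_rot: [0.524, 0.852, -0.001, 0.002]
wrist_force: [-1.7, -2.8, 5.8]
gripper_width: 0.0235
gripper_force: 59.5
[-1.74134032 -2.78712727  5.82864194] [-0.79204654  0.48836734  0.09483968] 0.46758274171848335
time_s: 13.95
tcp_pos: [0.5432, 0.0996, 0.0764]
tcp_rot: [0.606, 0.796, -0.001, 0.001]
wrist_force: [-2.7, -3.9, 7.4]
gripper_width: 0.0234
gripper_force: 59.6
[-2.72431005 -3.91668178  7.36604849] [-0.90374177  0.68624097  0.05629148] 0.2692494098858193
```

```bash
python3 -m inch '[{"hand":255,"dx":0,"dy":0.0005,"dz":0,"rx":0,"ry":0,"rz":-0.06},{"hand":255,"dx":0,"dy":0.0005,"dz":0,"rx":0,"ry":0,"rz":-0.12}]'
python3 -c "
from h import *
st=sensors.get_state();print(st['wrist_force'],st['ft_torque'],toolyaw(st))"
python3 -m inch '[{"hand":255,"dx":0,"dy":0,"dz":0,"rx":0,"ry":0,"rz":-0.05},{"hand":255,"dx":0,"dy":0,"dz":0,"rx":0,"ry":0,"rz":-0.1}]'
python3 -c "
from h import *
st=sensors.get_state();print(st['wrist_force'],st['ft_torque'],toolyaw(st))"
```

```text
time_s: 14.15
tcp_pos: [0.5428, 0.0996, 0.0764]
tcp_rot: [0.653, 0.758, -0.002, 0.002]
wrist_force: [-3.9, -4.8, 9.3]
gripper_width: 0.0232
gripper_force: 59.6
[-3.93194476 -4.76934442  9.31373963] [-1.2037663   0.88351831  0.11839936] 0.14892715164659376
time_s: 14.35
tcp_pos: [0.5426, 0.0995, 0.0764]
tcp_rot: [0.689, 0.724, -0.002, 0.002]
wrist_force: [-4.3, -4.6, 8.9]
gripper_width: 0.0233
gripper_force: 59.7
[-4.34084928 -4.57968948  8.89532615] [-1.24393722  1.07618118  0.11419241] 0.04928964568733428
```

```bash
for i in 1; do python3 -m inch '[{"hand":255,"dx":0,"dy":0.0005,"dz":0.0005,"rx":0,"ry":0,"rz":-0.04},{"hand":255,"dx":0,"dy":0.0005,"dz":0.0005,"rx":0,"ry":0,"rz":-0.08}]'; done
python3 -c "
from h import *
st=sensors.get_state();print(st['wrist_force'],st['ft_torque'],toolyaw(st))"
python3 -m inch '[{"hand":255,"dx":0,"dy":0,"dz":0,"rx":0,"ry":0,"rz":-0.04},{"hand":255,"dx":0,"dy":0,"dz":0,"rx":0,"ry":0,"rz":-0.08}]'
python3 -c "
from h import *
st=sensors.get_state();print(st['wrist_force'],st['ft_torque'],toolyaw(st))"
```

```text
time_s: 14.55
tcp_pos: [0.5424, 0.0997, 0.0765]
tcp_rot: [0.717, 0.697, -0.002, 0.002]
wrist_force: [-4.0, -6.2, 8.2]
gripper_width: 0.0234
gripper_force: 59.8
[-3.9715996  -6.19607524  8.19094016] [-1.48762532  0.9539169   0.50584329] -0.029605167308212745
time_s: 14.75
tcp_pos: [0.5423, 0.0996, 0.0765]
tcp_rot: [0.744, 0.668, -0.003, 0.002]
wrist_force: [-4.5, -6.1, 8.4]
gripper_width: 0.0233
gripper_force: 60.6
[-4.48409882 -6.13375732  8.42170169] [-1.53030374  1.04044478  1.00037334] -0.10787476014256642
```

The torque climbed to 1.0 N m while the screw no longer followed, so this is the hard stop. I unwind into the middle of the play, lift out and measure.

```bash
python3 -m inch '[{"hand":255,"dx":0,"dy":0.001,"dz":0,"rx":0,"ry":0,"rz":0.08},{"hand":255,"dx":0,"dy":0.001,"dz":0.001,"rx":0,"ry":0,"rz":0.16},{"hand":255,"dx":0,"dy":0.001,"dz":0.001,"rx":0,"ry":0,"rz":0.2}]'
python3 -c "
from h import *
st=sensors.get_state();print(st['wrist_force'],st['ft_torque'],toolyaw(st))"
python3 -m inch '[{"hand":255,"dx":0,"dy":0,"dz":0.01,"rx":0,"ry":0,"rz":0},{"hand":255,"dx":0,"dy":0,"dz":0.03,"rx":0,"ry":0,"rz":0},{"hand":255,"dx":0,"dy":0,"dz":0.07,"rx":0,"ry":0,"rz":0},{"hand":255,"dx":0,"dy":0,"dz":0.1,"rx":0,"ry":0,"rz":0},{"hand":255,"dx":0,"dy":0,"dz":0.1,"rx":0,"ry":0,"rz":0}]'
python3 - <<'E'
from jaw import *
st=sensors.get_state(); p,d=get_image("wrist"); np.savez("w9.npz",p=p,d=d,**st)
print(st["time_s"],st["tcp_pos"],toolyaw(st),st["joint_pos"].round(2)); jaw("w9.npz")
C=cam("wrist",st); u=np.array([.5412,.1035]); n=200; s=.0003; gx,gy=np.meshgrid(np.arange(n)-n/2,np.arange(n)-n/2)
uv=proj(C,np.c_[u[0]+gx.ravel()*s,u[1]+gy.ravel()*s,np.full(n*n,.04)]).astype(np.float32).reshape(n,n,2)
g=cv2.cvtColor(cv2.remap(p,uv[...,0],uv[...,1],cv2.INTER_CUBIC),cv2.COLOR_RGB2GRAY)
gf=cv2.GaussianBlur(g,(0,0),3).astype(float); dx=cv2.Sobel(gf,6,1,0);dy=cv2.Sobel(gf,6,0,1)
for R in(22,28,34):
    m=(gx**2+gy**2<R*R); th=.5*np.arctan2(2*(dx*dy)[m].sum(),(dx**2-dy**2)[m].sum()); print("slot dir",R,th+np.pi/2)
E
```

```text
time_s: 15.05
tcp_pos: [0.5424, 0.1013, 0.0766]
tcp_rot: [0.673, 0.739, -0.002, 0.001]
wrist_force: [-2.4, -3.5, 3.0]
gripper_width: 0.0232
gripper_force: 59.1
[-2.36667858 -3.49183305  3.00243889] [-0.89333953  0.45796581 -0.02485363] 0.09322140113183042
time_s: 15.55
tcp_pos: [0.5462, 0.1039, 0.1822]
tcp_rot: [0.674, 0.739, 0.004, 0.003]
wrist_force: [1.3, 0.2, -0.7]
gripper_width: 0.0231
gripper_force: 59.0
15.55 [0.5462243  0.103902   0.18216157] 0.09139038429117553 [0.07 0.11 0.07 1.52 0.   1.55]
w9.npz
[[-25.  -66.1 -60.6 -55.  -26.  -20.4 -14.9]
 [-20.  -65.7 -59.7 -54.3 -25.5 -19.9 -14.4]
 [-10.  -64.8 -58.8 -53.4 -24.9 -18.8 -13.3]
 [  0.  -64.  -58.  -52.3 -23.8 -17.9 -12.7]
 [ 10.  -62.7 -56.6 -51.4 -22.8 -16.9 -11.4]
 [ 20.  -61.9 -55.7 -50.4 -21.9 -16.  -10.5]
 [ 25.  -61.3 -55.3 -50.  -21.3 -15.4 -10. ]]
slot dir 22 1.7779450756627158
slot dir 28 1.79682255744626
slot dir 34 1.7996030374346768
```

The slot is now at 1.80 rad (i.e. −1.34), so it turned 2.36 rad in all. The jaw gap is 28.5 mm. Both agree with the screw being at its stop. On to the stand.

```bash
python3 -m inch '[{"hand":255,"dx":-0.03,"dy":0.04,"dz":0,"rx":0,"ry":0,"rz":0.1},{"hand":255,"dx":-0.06,"dy":0.08,"dz":0,"rx":0,"ry":0,"rz":0.205},{"hand":255,"dx":-0.09,"dy":0.12,"dz":0,"rx":0,"ry":0,"rz":0.205},{"hand":255,"dx":-0.12,"dy":0.16,"dz":0,"rx":0,"ry":0,"rz":0.205},{"hand":255,"dx":-0.145,"dy":0.195,"dz":0,"rx":0,"ry":0,"rz":0.205}]'
python3 -m inch '[{"hand":255,"dx":-0.022,"dy":0.03,"dz":0,"rx":0,"ry":0,"rz":0},{"hand":255,"dx":-0.022,"dy":0.03,"dz":0,"rx":0,"ry":0,"rz":0},{"hand":255,"dx":-0.022,"dy":0.03,"dz":0,"rx":0,"ry":0,"rz":0},{"hand":255,"dx":-0.022,"dy":0.03,"dz":0,"rx":0,"ry":0,"rz":0}]'
python3 - <<'E'
from meas import *
st=sensors.get_state(); p,d=get_image("wrist"); np.savez("w10.npz",p=p,d=d,**st)
print(st["time_s"],st["tcp_pos"],toolyaw(st),Ro.from_quat(st["tcp_rot"]).as_matrix()[:,2].round(4))
C=cam("wrist",st); g=cv2.cvtColor(p,cv2.COLOR_RGB2GRAY); R=Ro.from_quat(st["tcp_rot"]).as_matrix()
# stand: dark near-table blob via depth
f,cx,cy,Rc,o=C; v,u=np.mgrid[0:400,0:640]; P=np.stack([(u-cx)/f*d,(v-cy)/f*d,d],-1)@Rc.T+o
m=((g<70)&(d>0)&(P[...,2]<.03)&(P[...,2]>-.01)&(np.hypot(P[...,0]-.379,P[...,1]-.328)<.06)).astype(np.uint8)
cs,_=cv2.findContours(m,0,1); c=max(cs,key=cv2.contourArea)[:,0]; print("stand",cv2.minAreaRect((ray(C,c,.018)[:,:2]*1000).astype(np.float32)),cv2.boundingRect(c))
# pocket: lower depth / darker in the stand
z=P[...,2]; pk=((m>0)&(z<.012)&(np.hypot(P[...,0]-.379,P[...,1]-.328)<.016)); print("pocket px",pk.sum())
# disc
h=.080-.0465; e=proj(C,[st["tcp_pos"]+[0,0,h]])[0].astype(int); x,y=e; mm=(g>95).astype(np.uint8)[y-40:y+40,x-40:x+40]; cs,_=cv2.findContours(mm,1,1)
for q in cs:
    (a,b),r=cv2.minEnclosingCircle(q)
    if 10<r<28 and cv2.contourArea(q)>.6*3.14*r*r:
        a+=x-40;b+=y-40; Q=ray(C,[[a,b]],st["tcp_pos"][2]+h)[0]; print("disc",a,b,r,Q,"tool",R.T@(Q-st["tcp_pos"]))
# print stand patch grey levels
pr=proj(C,[[.379,.3285,.018]])[0].astype(int); print(pr); np.set_printoptions(linewidth=250)
print(g[pr[1]-20:pr[1]+22:2,pr[0]-20:pr[0]+22:2]); print((1000*z[pr[1]-20:pr[1]+22:2,pr[0]-20:pr[0]+22:2]).astype(int))
E
```

```text
time_s: 16.1
tcp_pos: [0.3951, 0.2994, 0.1739]
tcp_rot: [0.595, 0.804, -0.002, -0.001]
wrist_force: [0.3, 0.8, -1.5]
gripper_width: 0.0234
gripper_force: 59.2
time_s: 16.5
tcp_pos: [0.3759, 0.3274, 0.1749]
tcp_rot: [0.595, 0.804, -0.001, -0.0]
wrist_force: [0.1, -1.4, -0.6]
gripper_width: 0.0231
gripper_force: 59.2
16.5 [0.37585893 0.32738361 0.17488539] 0.2962572708380161 [-0.0018 -0.0016 -1.    ]
stand ((379.1997375488281, 329.3833923339844), (59.54145050048828, 61.032470703125), 16.925182342529297) (295, 153, 62, 62)
pocket px 248
disc 321.5405387878418 294.0 19.64272689819336 [0.37516493 0.33027869 0.20838539] tool [ 0.00293882  0.00010968 -0.0335032 ]
[324 185]
[[24 24 25 25 23 24 25 23 24 23 23 24 23 22 23 23 23 23 23 23 23]
 [24 24 24 24 24 24 24 25 24 23 23 23 22 23 22 23 24 24 24 22 23]
 [24 23 23 24 24 23 22 25 23 23 24 24 23 22 22 24 22 23 22 23 24]
 [23 24 25 24 25 25 23 20 13 13 14 15 15 15 16 23 23 24 25 23 24]
 [23 24 24 24 24 24 23 19 10  8 11  9 13 11 17 23 22 23 23 23 23]
 [24 23 23 23 24 24 23 19 11  9  9 10 10 12 17 23 23 24 23 23 23]
 [23 24 23 24 24 24 23 19 12 
[... 2089 characters left out ...]
16]
 [ 17  17  17  17  16  17  15  16  16   3   2   3   3   8  17  16  16  17  16  17  18]
 [ 16  16  17  17  17  17  16  17  15   2   3   3   2   9  16  17  17  17  16  17  18]
 [ 17  17  17  18  17  17  17  16  15   4   5   5   6  10  16  17  17  15  18  18  18]
 [ 17  17  16  16  17  16  16  17  14  13  12  13  14  13  17  16  17  17  16  18  16]
 [ 18  17  17  16  18  15  17  17  16  16  16  16  15  16  16  16  16  18  16  16  16]
 [ 17  16  17  18  17  17  17  17  17  17  17  17  16  17  17  17  17  16  18  17  18]
 [ 17  17  17  17  17  17  16  17  18  16  17  17  15  15  17  16  18  16  16  16  16]
 [ 18  17  16  17  17  18 137 138 137 138 137 138  16  15  16  17  16  17  17  17  16]]
```

```bash
python3 -m inch '[{"hand":255,"dx":0.0043,"dy":-0.0006,"dz":-0.04,"rx":0,"ry":0,"rz":0},{"hand":255,"dx":0.0043,"dy":-0.0006,"dz":-0.08,"rx":0,"ry":0,"rz":0},{"hand":255,"dx":0.0043,"dy":-0.0006,"dz":-0.098,"rx":0,"ry":0,"rz":0},{"hand":255,"dx":0.0043,"dy":-0.0006,"dz":-0.098,"rx":0,"ry":0,"rz":0},{"hand":255,"dx":0.0043,"dy":-0.0006,"dz":-0.098,"rx":0,"ry":0,"rz":0}]'
python3 -c "
from h import *
st=sensors.get_state();print(st['tcp_pos'],st['wrist_force'],st['ft_torque'],toolyaw(st))"
```

```text
time_s: 17.05
tcp_pos: [0.381, 0.3268, 0.0783]
tcp_rot: [0.595, 0.803, -0.0, -0.0]
wrist_force: [-0.3, 0.2, -0.9]
gripper_width: 0.0233
gripper_force: 59.2
[0.38096165 0.32682559 0.07834011] [-0.31988731  0.15355685 -0.89633303] [ 0.02630816 -0.00566192 -0.00723581] 0.29511114385408477
```

```bash
python3 -m inch '[{"hand":255,"dx":-0.0005,"dy":0,"dz":-0.008,"rx":0,"ry":0,"rz":0},{"hand":255,"dx":-0.0005,"dy":0,"dz":-0.013,"rx":0,"ry":0,"rz":0},{"hand":255,"dx":-0.0005,"dy":0,"dz":-0.017,"rx":0,"ry":0,"rz":0},{"hand":255,"dx":-0.0005,"dy":0,"dz":-0.017,"rx":0,"ry":0,"rz":0}]'
python3 -m inch '[{"hand":255,"dx":0,"dy":0,"dz":-0.003,"rx":0,"ry":0,"rz":0},{"hand":255,"dx":0,"dy":0,"dz":-0.005,"rx":0,"ry":0,"rz":0},{"hand":255,"dx":0,"dy":0,"dz":-0.005,"rx":0,"ry":0,"rz":0}]'
```

```text
time_s: 17.45
tcp_pos: [0.3796, 0.3275, 0.0609]
tcp_rot: [0.595, 0.804, -0.0, -0.0]
wrist_force: [-0.4, 1.1, -1.5]
gripper_width: 0.0235
gripper_force: 59.2
time_s: 17.75
tcp_pos: [0.3796, 0.3275, 0.0559]
tcp_rot: [0.595, 0.804, -0.0, -0.0]
wrist_force: [0.2, 0.8, -1.2]
gripper_width: 0.0233
gripper_force: 59.2
```

It is in the pocket without contact. I lower it to the seat.

```bash
python3 -m inch '[{"hand":255,"dx":0,"dy":0,"dz":-0.001,"rx":0,"ry":0,"rz":0},{"hand":255,"dx":0,"dy":0,"dz":-0.002,"rx":0,"ry":0,"rz":0},{"hand":255,"dx":0,"dy":0,"dz":-0.0025,"rx":0,"ry":0,"rz":0},{"hand":255,"dx":0,"dy":0,"dz":-0.0025,"rx":0,"ry":0,"rz":0}]'
```

```text
time_s: 18.15
tcp_pos: [0.38, 0.3277, 0.0545]
tcp_rot: [0.595, 0.804, 0.0, 0.0]
wrist_force: [-1.2, -0.7, 3.9]
gripper_width: 0.0236
gripper_force: 59.9
```

Seated at exactly the predicted 0.0545 m. Next I release, withdraw and check.

```bash
python3 -m inch '[{"hand":255,"dx":0,"dy":0,"dz":0.0007,"rx":0,"ry":0,"rz":0},{"hand":0,"dx":0,"dy":0,"dz":0.0007,"rx":0,"ry":0,"rz":0},{"hand":0,"dx":0,"dy":0,"dz":0.0007,"rx":0,"ry":0,"rz":0},{"hand":0,"dx":0,"dy":0,"dz":0.0007,"rx":0,"ry":0,"rz":0},{"hand":0,"dx":0,"dy":0,"dz":0.0007,"rx":0,"ry":0,"rz":0}]'
python3 -m inch '[{"hand":0,"dx":0,"dy":0,"dz":0,"rx":0,"ry":0,"rz":0},{"hand":0,"dx":0,"dy":0,"dz":0.04,"rx":0,"ry":0,"rz":0},{"hand":0,"dx":0,"dy":0,"dz":0.08,"rx":0,"ry":0,"rz":0},{"hand":0,"dx":0,"dy":0,"dz":0.12,"rx":0,"ry":0,"rz":0},{"hand":0,"dx":0,"dy":0,"dz":0.12,"rx":0,"ry":0,"rz":0}]'
python3 - <<'E'
from h import *
st=sensors.get_state(); p,d=get_image("wrist"); print(st["time_s"],st["tcp_pos"],st["wrist_force"])
C=cam("wrist",st); g=cv2.cvtColor(p,cv2.COLOR_RGB2GRAY); f,cx,cy,R,o=C
v,u=np.mgrid[0:400,0:640]; P=np.stack([(u-cx)/f*d,(v-cy)/f*d,d],-1)@R.T+o
m=(d>0)&(np.hypot(P[...,0]-.3795,P[...,1]-.329)<.02)&(P[...,2]>.07)&(P[...,2]<.13)
print("key top z pctl",np.percentile(P[m][:,2],[50,90,99]),"n",m.sum()); t=m&(P[...,2]>np.percentile(P[m][:,2],60)-.003); print("top centroid",P[t].mean(0)); A=np.c_[P[t][:,:2],np.ones(t.sum())]; print("tilt",np.linalg.lstsq(A,P[t][:,2],rcond=None)[0][:2])
ps,ds=get_image("side"); C=cam("side"); f,cx,cy,R,o=C; P=np.stack([(u-cx)/f*ds,(v-cy)/f*ds,ds],-1)@R.T+o
m=(ds>0)&(np.hypot(P[...,0]-.3795,P[...,1]-.329)<.022)&(P[...,2]>.024)&(P[...,2]<.115)
q=P[m]; print("side key: zmax",q[:,2].max()); 
for a in np.arange(.03,.1,.01): k=abs(q[:,2]-a)<.005; print(round(a,2),q[k,:2].mean(0).round(4) if k.any() else None)
E
```

```text
time_s: 18.65
tcp_pos: [0.3799, 0.3276, 0.0543]
tcp_rot: [0.595, 0.804, 0.0, -0.0]
wrist_force: [0.9, 0.0, -0.3]
gripper_width: 0.0798
gripper_force: 0.0
time_s: 19.15
tcp_pos: [0.3833, 0.3298, 0.1817]
tcp_rot: [0.595, 0.804, 0.006, 0.002]
wrist_force: [0.6, -0.1, -0.0]
gripper_width: 0.0854
gripper_force: 0.0
19.15 [0.38326338 0.32981254 0.18166711] [ 0.55791798 -0.1251538  -0.00538242]
key top z pctl [0.08706779 0.08940478 0.09030644] n 966
top centroid [0.37913711 0.33184216 0.08755348]
tilt [ 0.00367824 -0.0304619 ]
side key: zmax 0.09170206332788328
0.03 [0.3766 0.3348]
0.04 [0.3749 0.3403]
0.05 [0.3745 0.3405]
0.06 [0.3745 0.3404]
0.07 [0.3753 0.3407]
0.08 [0.3743 0.3401]
0.09 [0.3771 0.3323]
0.1 None
```

```bash
python3 -m inch '[{"hand":0,"dx":0,"dy":0,"dz":0,"rx":0,"ry":0,"rz":0},{"hand":0,"dx":0,"dy":0,"dz":0,"rx":0,"ry":0,"rz":0}]'; python3 -c "
from station import bot
print(bot.finish_job())"
```

```text
time_s: 19.45
tcp_pos: [0.3789, 0.3269, 0.1724]
tcp_rot: [0.595, 0.804, -0.002, -0.001]
wrist_force: [0.0, 1.0, -0.5]
gripper_width: 0.0858
gripper_force: 0.0
the job is handed in; nothing more can be done
None
```

The screw was turned to its hard stop in two bites, with the key left standing by itself in between, the key is back upright and seated in its stand, and the job was handed in at 19.5 s.

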